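# Exchange the loads on the counter balance

## Robot

A 7-joint arm with a two-finger parallel gripper is mounted at the origin on the work surface. World frame = base frame: x ahead of the robot, y to its left, z up, the work surface at z = 0. Lengths are in m, angles in rad, forces in N, time in s.
With the tool pointing down it reaches from about 0.35 to 0.9 m from the base axis. Payload 19.9 kg.
Tool frame: the origin (TCP) lies on the mounting face of the last link; the fingertips stand 173 mm ahead of it and the grasp point (between the pads) lies 155 mm ahead of it; z points along the fingers, y is the line along which they close (so a half turn about z gives the same grasp; the last joint's range is limited). The gripper opens to 85 mm and grips with 20 to 120 N. Pads are 22 mm wide; open, the fingers measure 114 mm over their backs; the gripper's body (76 mm by 85 mm) begins 54 mm behind the grasp point. The pads swing forward as they close: fully open they stand 13 mm farther back than shut.
Start: joints at [-1.224, 0.417, -0.01, 1.614, 0.005, 1.111, -0.053], TCP at [0.237, 0.578, 0.405] pointing down, gripper open.
Joint ranges: [-2.81, 2.81], [-0.39, 2.02], [-1.27, 1.25], [0.06, 2.57], [-1.19, 4.33], [0.19, 2], [-2.82, 2.82]. Speed limits (rad/s): [1.89, 1.89, 2.39, 2.39, 3.01, 3.01, 3.01].

## Interface

Orientations are given as a unit quaternion [w, x, y, z].
In Python, from plant import observe, get_image, finish_job gives the robot as it stands.
- The arm moves only by the tool play_rows, never from a script. Its argument "commands" is a list of rows, each a list of 3 entries, a list of its own where there are three numbers: the finger opening in mm, from 0 to 85.4, then the shift along the tool's x, y, z each as a share of 75 cm, from -1 to 1, then the turn, a rotation vector about the tool's x, y, z each as a share of 90 degrees, from -1 to 1. In form: [[claw, [tx, ty, tz], [ax, ay, az]], ...]. A call has 1 to 20 rows; each row is the pose to reach, as a shift and turn from the pose commanded when the call began, along the tool's axes at that moment; what a row does not reach only later rows make up. A row lasts 1/8 s, in which the tool goes at most 62.5 mm and 10.7 degrees, less where a joint would pass 70% of its speed; a pose out of reach is approached as far as the arm can. A call with a number of a shift or a turn outside -1 to 1 is refused whole. A call with a gripper value outside its range is refused whole. The fingers move at their own pace and stop on an object; "newtons" is the grip in N (left out, the last holds). Time passes only in rows, so rows that repeat a pose let the fingers close. It gives the time, the measured TCP pose, the force, the opening and the grip force at its end, in the units of the state.
- observe(): the state, without advancing time (a new reading comes with each control period).
- get_image(name): name is "side" or "top" or "wrist"; returns a dict with "img" (400x640x3 uint8, red, green, blue), "depth" (400x640 float32, m along the optical axis (not along the pixel's ray), 0 where there is no reading), "K" (3x3 intrinsics, pixels), "k1" (the pictures are not rectified: a ray, as slopes to the right and down, at radius r is drawn at 1 + k1 r^2 times it, then the intrinsics apply), "T" (4x4, takes a point from camera to world coordinates). Camera axes: x right, y down, z forward; pixel columns grow to the right and rows downward; lengths in m; the calibration is good to about 2 mm. A picture is of the moment at which its call begins.
- finish_job(): hands the job in; it is judged then, once.
The state is a dict: "t": time; "joint_positions": joint angles; "joint_velocities": joint speeds; "joint_efforts": joint torques, N m; "eef_pos": TCP position; "tool_rot": TCP orientation; "wrist_force": force on the tool from outside, world axes, zero at the start; "torque": the same for the moment, N m; "grip_width": finger opening in m; "grasp_force": force on a finger pad.
Only numpy, scipy, OpenCV 4.12 (cv2) and the standard library are available. Lean on these libraries where they do the work, as an engineer would, in place of code of your own. Each camera call takes 0.05 s, during which the arm holds its last target. There are 200 camera calls.

## Task

The sealed packet is being weighed a second time with the sides of the locked two-pan balance exchanged, so please change the loads over. Stand the packet on the maple block meanwhile, carry the three brass weights to the pan it came from, the biggest in the middle of the pan and the other two upright beside it, and only then set the packet flat in the middle of the pan where the weights were. Set everything down gently, and leave the lead seals on the counter where they lie.

Things in the scene. Friction and masses are not known exactly. Their poses are not given: they have to be found in the camera images.
- packet: sealed cardboard packet with two steel straps and a lead seal on top, a box 88 mm long (its x axis) by 60 mm wide (its y axis) by 60 mm high, about 0.8 kg; at the start it stands on one pan of the balance. Origin: centre of its underside; z up.
- big_weight: biggest brass weight, 0.5 kg: plain round body 40 mm in diameter and 42 mm high, with a narrower knob on top (25 mm in diameter), 62 mm high in all. Origin: centre of its foot; z up its axis. At the start the three weights stand in a row across one pan, about 50 mm from centre to centre, in any order.
- middle_weight: middle brass weight, 0.2 kg: round body 30 mm in diameter and 30 mm high, with a narrower knob on top (19 mm in diameter), 47 mm high in all. Origin: centre of its foot; z up its axis.
- small_weight: smallest brass weight, 0.1 kg: round body 24 mm in diameter and 22 mm high, with a narrower knob on top (15 mm in diameter), 36 mm high in all. Origin: centre of its foot; z up its axis.
- packet_pan: the balance pan on which the packet stands at the start: round steel dish, flat inside, 154 mm across the inside, with a rim 5 mm high and 4 mm thick; immovable, because the beam is locked. Origin: centre of its upper face, 88 mm above the counter, on which loads stand; z up. The pans lie left and right on the balance, 280 mm apart; the balance's pillar between them is 102 mm high.
- weight_pan: the other pan, the one on which the three weights stand at the start; same dish, same height, origin likewise at the centre of its upper face.
- maple_block: pale maple stamping block, square, 115 mm by 115 mm and 50 mm high, immovable, its top clear; it lies on the counter to the left or the right of the balance. Origin: centre of its underside; z up (top face at z = 50 mm).
- lead_seal_1: lead seal, a disc 19 mm in diameter and 6 mm thick, lying loose on the counter in front of the balance; to be left alone. Origin: centre of its underside.
- lead_seal_2: second lead seal, the same, to be left alone.
- lead_seal_3: third lead seal, the same, to be left alone.
There are look-alikes about, which are no part of the job. What is shaped like the maple_block but red or turquoise is not meant.

How it is judged:
On the way, in this order (a step that is already met when the one before it is completed fails the run):
1. the packet stands let go on the maple block, flat and steady (horizontal distance between packet and maple_block below 0.045 m and z of packet in the frame of maple_block between 0.046 and 0.054 m and angle between packet's own z axis and vertical below 0.1 rad and linear speed of packet below 0.03 m/s and contact force between the fingers and packet below 0.1 N), for 0.2 s.
2. the three weights stand let go, upright on the pan that the packet came from, the biggest in its middle, with the packet still on the maple block (all of step 1 and horizontal distance between big_weight and packet_pan below 0.015 m and z of big_weight in the frame of packet_pan between -0.004 and 0.004 m and angle between each of big_weight, middle_weight, small_weight's own z axis and vertical below 0.1 rad and linear speed of each of big_weight, middle_weight, small_weight below 0.03 m/s and contact force between the fingers and big_weight below 0.1 N and horizontal distance between middle_weight and packet_pan below 0.062 m and z of middle_weight in the frame of packet_pan between -0.004 and 0.004 m and contact force between the fingers and middle_weight below 0.1 N and horizontal distance between small_weight and packet_pan below 0.065 m and z of small_weight in the frame of packet_pan between -0.004 and 0.004 m and contact force between the fingers and small_weight below 0.1 N), for 0.2 s.
At the end, for the whole second after the job is handed in: On the packet's first pan the weights stand upright, let go, at rest: the biggest within 15 mm of its middle, the middle one within 62 mm, the smallest within 65 mm (feet wholly on the dish). On the other pan the packet stands flat, let go, at rest, within 15 mm of its middle (horizontal distance between big_weight and packet_pan below 0.015 m and z of big_weight in the frame of packet_pan between -0.004 and 0.004 m and angle between each of big_weight, middle_weight, small_weight, packet's own z axis and vertical below 0.1 rad and linear speed of each of big_weight, middle_weight, small_weight, packet below 0.03 m/s and contact force between the fingers and big_weight below 0.1 N and horizontal distance between middle_weight and packet_pan below 0.062 m and z of middle_weight in the frame of packet_pan between -0.004 and 0.004 m and contact force between the fingers and middle_weight below 0.1 N and horizontal distance between small_weight and packet_pan below 0.065 m and z of small_weight in the frame of packet_pan between -0.004 and 0.004 m and contact force between the fingers and small_weight below 0.1 N and horizontal distance between packet and weight_pan below 0.015 m and z of packet in the frame of weight_pan between -0.004 and 0.004 m and contact force between the fingers and packet below 0.1 N); the robot touches nothing.
It fails at once if a weight or the packet is dropped or knocked down: faster than 0.55 m/s while out of the fingers (a fall of more than about 15 mm) ((linear speed of packet above 0.55 m/s and contact force between the fingers and packet below 0.1 N) or (linear speed of big_weight above 0.55 m/s and contact force between the fingers and big_weight below 0.1 N) or (linear speed of middle_weight above 0.55 m/s and contact force between the fingers and middle_weight below 0.1 N) or (linear speed of small_weight above 0.55 m/s and contact force between the fingers and small_weight below 0.1 N)).
It fails at once if a pan is struck or pressed hard, with more than 80 N (contact force between anything else and packet_pan above 80 N or contact force between anything else and weight_pan above 80 N).
It fails at once if a lead seal is moved by more than 15 mm (distance of any of lead_seal_1, lead_seal_2, lead_seal_3 from where it was at the start of the episode above 0.015 m).
It also fails if it takes over 136 s, if anything falls off the work surface, if the arm or the gripper's body presses on something with over 40 N, if the wrist force passes 120 N, or if a joint passes its speed limit or range.

## Working session

There is one attempt and no reset: what is moved stays moved. The work goes in short steps, Python scripts to look and compute and a tool call to move; the robot and the scene stay as the last step left them, time stands still between calls to the robot, and variables do not carry over. Pictures are saved under pics/ and viewed, at most 14 in all, crops included, and the job is handed in when it is done.

Besides the shell and the picture viewer there is one more tool, called after "Call:" as name(argument=value, ...), one argument or row to a line, values as JSON. play_rows: Moves the arm, as the interface text tells. Shift numbers are shares of 75 cm and turn numbers shares of 90 degrees, none past 1 either way. Its arguments: {"type":"object","properties":{"commands":{"type":"array"},"newtons":{"type":"number"}},"required":["commands"]}

```bash
mkdir -p pics; cat > h.py <<'E'
import numpy as np, cv2, pickle
from plant import observe, get_image, finish_job
def snap(name,fn):
    d=get_image(name); cv2.imwrite(f'pics/{fn}.png',d['img'][...,::-1]); pickle.dump(d,open(f'pics/{fn}.pkl','wb')); return d
def load(fn): return pickle.load(open(f'pics/{fn}.pkl','rb'))
def ray(d,u,v):
    K=d['K'];k=float(d['k1'])
    p=cv2.undistortPoints(np.array([[[u,v]]],float),K,np.array([k,0,0,0.]))[0,0]
    return np.array([p[0],p[1],1.])
def pt(d,u,v):  # by depth
    z=d['depth'][int(round(v)),int(round(u))]; T=d['T']; return T[:3,:3]@(ray(d,u,v)*z)+T[:3,3]
def atz(d,u,v,z):
    T=d['T'];r=T[:3,:3]@ray(d,u,v);o=T[:3,3];return o+r*(z-o[2])/r[2]
def tri(d1,p1,d2,p2):
    A=np.zeros((3,3));b=np.zeros(3)
    for d,p in((d1,p1),(d2,p2)):
        r=d['T'][:3,:3]@ray(d,*p);r/=np.linalg.norm(r);P=np.eye(3)-np.outer(r,r);A+=P;b+=P@d['T'][:3,3]
    return np.linalg.solve(A,b)
E
python3 - <<'E'
from h import *
np.set_printoptions(precision=4,suppress=True)
o=observe();print(o)
for n in('top','side','wrist'):
    d=snap(n,n+'0');print(n,d['T'],d['K'][0],d['k1'])
E
```

```text
{'t': 0.0, 'joint_positions': array([-1.2235,  0.4179, -0.0103,  1.6142,  0.0047,  1.1107, -0.053 ]), 'joint_velocities': array([-0.0017, -0.0007, -0.0007,  0.0018,  0.0004, -0.0009,  0.0007]), 'joint_efforts': array([ -0.0005, -86.4468,   0.6784, -43.4925,   0.0191,   0.0073,
         0.0001]), 'eef_pos': array([0.2369, 0.5782, 0.4041]), 'tool_rot': array([-0.0001,  0.1932,  0.9812, -0.0006]), 'wrist_force': array([ 0.4257, -0.1043,  1.6103]), 'torque': array([-0.0062,  0.0148,  0.0403]), 'grasp_force': 0.0, 'grip_width': 0.08554442281454774}
top [[-0.0231 -0.9745  0.2234  0.2208]
 [-0.9997  0.021  -0.0121  0.0206]
 [ 0.0071 -0.2236 -0.9747  1.104 ]
 [ 0.      0.      0.      1.    ]] [384.8141   0.     312.904 ] 0.03173047047597363
side [[ 0.9261 -0.243   0.2887  0.1058]
 [-0.3769 -0.5618  0.7364 -0.8297]
 [-0.0168 -0.7908 -0.6118  0.7917]
 [ 0.      0.      0.      1.    ]] [381.0034   0.     318.8058] -0.09382280564920936
wrist [[ 0.3781  0.8915  0.2495  0.1739]
 [ 0.9258 -0.3641 -0.102   0.6034]
 [-0.0001  0.2696 -0.963   0.3747]
 [ 0.      0.      0.      1.    ]] [337.7631   0.     318.4847] -0.02176843350673711
```

View pics/top0.png

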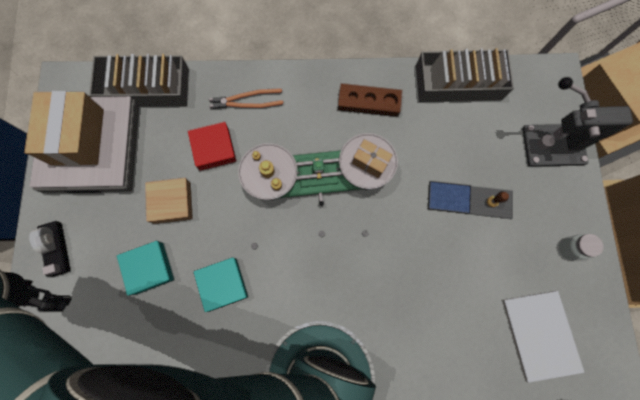

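View pics/side0.png

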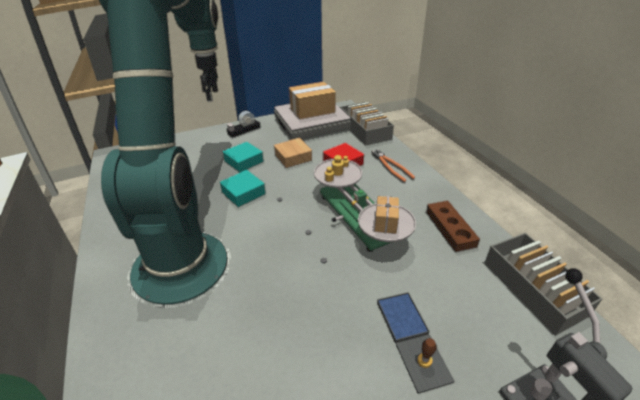

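The top view shows the maple block candidates: pale wood-grained (167,200), red (211,145), turquoise (144,267) and (220,283). Only the one at (167,200) is pale maple. The packet is at (372,156), the weights at (257,155), (266,168) and (277,184), and the seals at (254,246), (321,234) and (364,233). I'll confirm these in enlarged crops.

```bash
python3 - <<'E'
from h import *
np.set_printoptions(precision=4,suppress=True)
d=load('top0');im=d['img'][115:225,140:405,::-1];cv2.imwrite('pics/topc.png',cv2.resize(im,None,fx=3,fy=3,interpolation=cv2.INTER_CUBIC))
s=load('side0');im=s['img'][130:250,265:425,::-1];cv2.imwrite('pics/sidec.png',cv2.resize(im,None,fx=5,fy=5,interpolation=cv2.INTER_CUBIC))
E
```

```text
(no output)
```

View pics/topc.png

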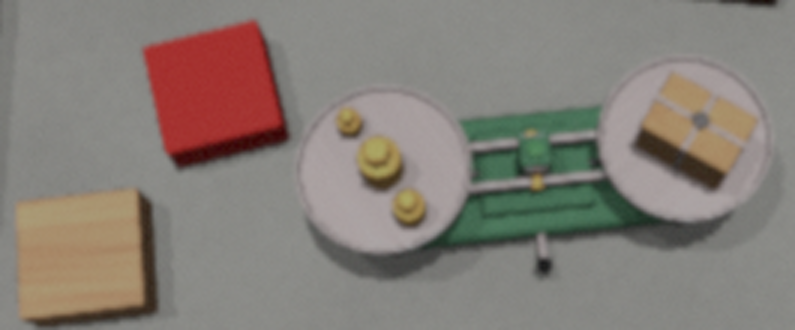

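View pics/sidec.png

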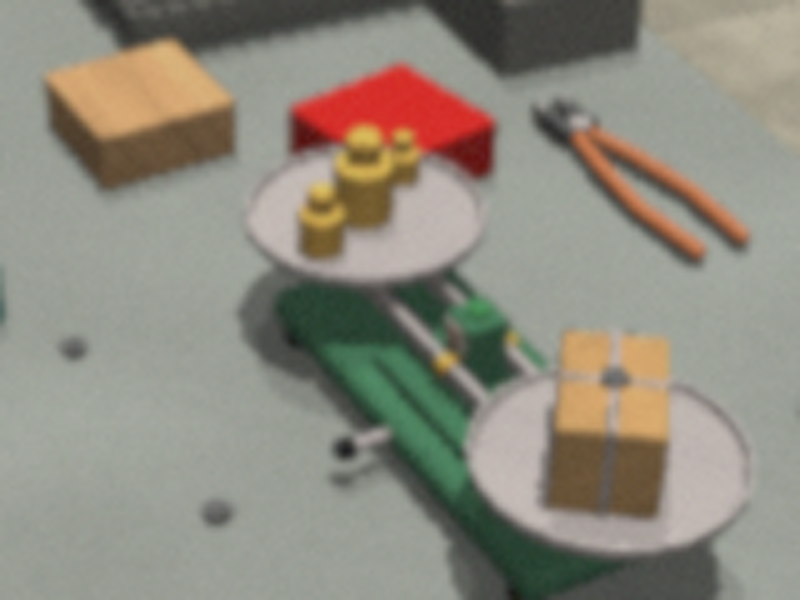

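Top crop: the maple block with wood grain is at crop (80,255), the packet seal at (701,120), the pan centres at (385,170) and (685,139), and the weights at (348,117) small, (376,148) big, (408,200) middle. Side crop: the same scene, with the seal at (615,377) and knobs at (365,132) big, (403,137) small, (321,192) middle. I'll triangulate these and cross-check them with the depth.

```bash
cat >> h.py <<'E'
def cloud(d):
    h,w=d['depth'].shape;uv=np.stack(np.meshgrid(np.arange(w),np.arange(h)),-1).reshape(-1,1,2).astype(float)
    n=cv2.undistortPoints(uv,d['K'],np.array([float(d['k1']),0,0,0.]))[:,0]
    z=d['depth'].reshape(-1,1);p=np.hstack([n*z,z]);p=p@d['T'][:3,:3].T+d['T'][:3,3]
    ok=z[:,0]>0;return p[ok],d['img'].reshape(-1,3)[ok]
def near(p,c,r,z0,z1): return (np.hypot(*(p[:,:2]-np.array(c)[:2]).T)<r)&(p[:,2]>z0)&(p[:,2]<z1)
def rect(p):
    q=(p[:,:2]*1000).astype(np.float32);return cv2.minAreaRect(q)
def circ(p):  # enclosing circle, mm
    return cv2.minEnclosingCircle((p[:,:2]*1000).astype(np.float32))
E
python3 - <<'E'
from h import *
np.set_printoptions(precision=4,suppress=True)
t=load('top0');s=load('side0')
T=lambda x,y:((x+.5)/3-.5+140,(y+.5)/3-.5+115)
S=lambda x,y:((x+.5)/5-.5+265,(y+.5)/5-.5+130)
for n,a,b in [('seal',(701,120),(615,377)),('big',(376,146),(365,130)),('small',(348,116),(403,135)),('mid',(407,198),(321,190)),
 ('mapleA',(17,203),(170,40)),('mapleB',(138,190),(235,103)),('mapleC',(147,305),(103,140)),('mapleD',(22,320),(45,80)),('panL',(385,170),(366,213)),('panR',(685,139),(608,459))]:
    print(n,tri(t,T(*a),s,S(*b)),pt(t,*T(*a)),pt(s,*S(*b)))
for n,d in(('top',t),('side',s)):
    p,c=cloud(d)
    sp=pt(d,*(T(701,120) if n=='top' else S(615,377)))
    k=near(p,sp,.06,.14,.156);print(n,'packet',k.sum(),rect(p[k]),np.median(p[k],0))
    mp=pt(d,*(T(80,255) if n=='top' else S(140,90)))
    k=near(p,mp,.085,.043,.057);print('maple',rect(p[k]),np.median(p[k],0))
    for a,b in(((385,170),(366,213)),((685,139),(608,459))):
        c0=tri(t,T(*a),s,S(*b));k=near(p,c0,.1,.08,.099);print('pan',circ(p[k]),p[k].mean(0),np.median(p[k,2]))
E
```

```text
seal [ 0.5696 -0.1528  0.1504] [ 0.5671 -0.1516  0.1557] [ 0.5689 -0.1546  0.1523]
big [0.5503 0.1304 0.1532] [0.5511 0.1308 0.1502] [0.5516 0.1328 0.1517]
small [0.5904 0.1588 0.1235] [0.5876 0.1585 0.1275] [0.591  0.1573 0.1248]
mid [0.5088 0.1056 0.1328] [0.5084 0.1055 0.1342] [0.5067 0.1006 0.1363]
mapleA [0.5362 0.479  0.0492] [ 0.5523  0.5027 -0.0053] [0.5332 0.4692 0.0547]
mapleB [0.5486 0.3677 0.0465] [ 0.5625  0.3838 -0.0022] [0.5768 0.4407 0.0011]
mapleC [0.4368 0.353  0.049 ] [0.4387 0.3582 0.0331] [0.4398 0.3591 0.0452]
mapleD [0.4261 0.4689 0.0427] [0.4243 0.4671 0.0473] [0.4247 0.4593 0.0482]
panL [0.5502 0.1293 0.0894] [0.5352 0.125  0.1315] [0.5431 0.1112 0.1028]
panR [ 0.5745 -0.1484  0.0868] [ 0.5538 -0.1386  0.145 ] [ 0.5468 -0.1894  0.1293]
top packet 764 ((567.7410278320312, -151.74105834960938), (90.37139892578125, 62.54017639160156), 58.63270950317383) [ 0.5657 -0.1508  0.1478]
maple ((486.30279541015625, 419.18365478515625), (115.67033386230469, 116.8102798461914), 6.327425956726074) [0.4839 0.4184 0.0492]
pan ((549.9078369140625, 132.5858917236328), 81.0931625366211) [0.5493 0.1326 0.0883] 0.08804601027157477
pan ((573.8435668945312, -147.49830627441406), 81.68660736083984) [ 0.5694 -0.1422  0.0887] 0.0882739551978543
side packet 505 ((567.6425170898438, -154.38919067382812), (90.9759521484375, 59.666893005371094), 58.99410629272461) [ 0.5658 -0.1594  0.1488]
maple ((485.5103454589844, 414.4604797363281), (115.87577056884766, 117.09757995605469), 7.224749565124512) [0.4844 0.4061 0.051 ]
pan ((548.5206298828125, 129.08604431152344), 82.63398742675781) [0.5481 0.1182 0.0901] 0.08955620475940895
pan ((575.2695922851562, -147.41229248046875), 83.1471176147461) [ 0.5682 -0.162   0.0898] 0.0892023331751366
```

```bash
cat >> h.py <<'E'
from scipy.spatial.transform import Rotation as Ro
def mv(x,y,z,yaw=None):
    """shares from measured pose to TCP x,y,z; yaw= world angle (deg) of tool y axis (half turn free), tool straight down"""
    o=observe();q=o['tool_rot'];R=Ro.from_quat([q[1],q[2],q[3],q[0]]);M=R.as_matrix()
    cur=np.degrees(np.arctan2(M[1,1],M[0,1]))
    if yaw is None: yaw=cur
    yaw=cur+(yaw-cur+90)%180-90
    c,s=np.cos(np.radians(yaw)),np.sin(np.radians(yaw))
    G=np.array([[s,c,0],[-c,s,0],[0,0,-1.]]);G[:,0]=np.cross(G[:,1],G[:,2])
    d=R.inv().apply(np.array([x,y,z])-o['eef_pos'])/.75
    w=(R.inv()*Ro.from_matrix(G)).as_rotvec()/(np.pi/2)
    print('at',o['eef_pos'].round(4),'yaw',round(cur,1),'->',round(yaw,1),'shift',d.round(4),'turn',w.round(4),'grip',round(o['grip_width'],4),round(o['grasp_force'],1),'t',round(o['t'],2),'j',o['joint_positions'].round(2),'F',o['wrist_force'].round(1))
E
python3 - <<'E'
from h import *
np.set_printoptions(precision=4,suppress=True)
for n in('side0','wrist0','top0'):
    p,c=cloud(load(n));k=near(p,(.237,.578),.09,.15,.34)
    print(n,k.sum(),np.sort(p[k,2])[:12], circ(p[k]) if k.sum()>3 else 0)
mv(.5676,-.153,.42,-31)
E
```

```text
side0 360 [0.2452 0.2454 0.2456 0.2457 0.2462 0.2466 0.2467 0.2469 0.2478 0.248
 0.248  0.2486] ((238.94259643554688, 573.262939453125), 75.37427520751953)
wrist0 46522 [0.2444 0.2447 0.2447 0.245  0.245  0.245  0.245  0.2451 0.2452 0.2452
 0.2452 0.2452] ((231.80581665039062, 580.1074829101562), 75.49877166748047)
top0 590 [0.2432 0.2437 0.2446 0.245  0.2457 0.2458 0.2466 0.2472 0.2474 0.2487
 0.249  0.2491] ((232.66871643066406, 566.6160888671875), 63.60673904418945)
at [0.2369 0.5783 0.4042] yaw 67.7 -> 149.0 shift [-0.7777 -0.7351 -0.0203] turn [-0.0005 -0.0004 -0.9031] grip 0.0856 0.0 t 0.15 j [-1.22  0.42 -0.01  1.61  0.    1.11 -0.05] F [1.  0.6 0.5]
```

View pics/wrist0.png

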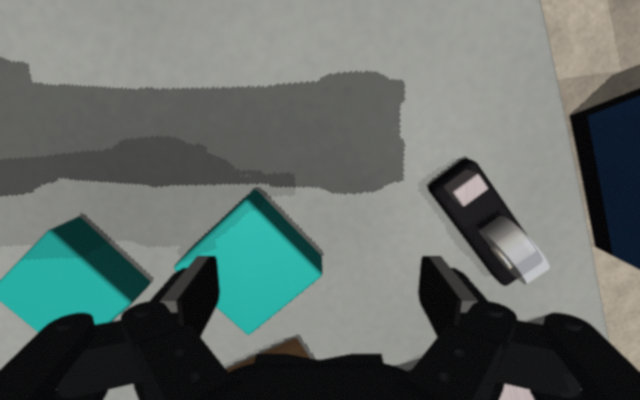

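Open fingertips sit 160 mm ahead of the TCP, which matches the swing note (173 mm shut). I'll move over the packet.

Call:
play_rows(
  commands=[
    [85,[-0.778,-0.735,-0.02],[0,0,0.8]],
    [85,[-0.778,-0.735,-0.02],[0,0,0.8]],
    [85,[-0.778,-0.735,-0.02],[0,0,0.8]],
    [85,[-0.778,-0.735,-0.02],[0,0,0.8]],
    [85,[-0.778,-0.735,-0.02],[0,0,0.8]],
    [85,[-0.778,-0.735,-0.02],[0,0,0.8]],
    [85,[-0.778,-0.735,-0.02],[0,0,0.8]],
    [85,[-0.778,-0.735,-0.02],[0,0,0.8]],
    [85,[-0.778,-0.735,-0.02],[0,0,0.8]],
    [85,[-0.778,-0.735,-0.02],[0,0,0.8]],
    [85,[-0.778,-0.735,-0.02],[0,0,0.8]],
    [85,[-0.778,-0.735,-0.02],[0,0,0.8]],
    [85,[-0.778,-0.735,-0.02],[0,0,0.8]],
    [85,[-0.778,-0.735,-0.02],[0,0,0.8]],
    [85,[-0.778,-0.735,-0.02],[0,0,0.8]],
    [85,[-0.778,-0.735,-0.02],[0,0,0.8]],
  ],
  newtons=40,
)

```text
t: 2.15
eef_pos: [0.5678, -0.1518, 0.4197]
tool_rot: [-0.0, 0.732, 0.681, 0.0]
wrist_force: [0.3, 0.4, -0.2]
grip_width: 0.085
grasp_force: 0.0
```

```bash
cat > q.py <<'E'
import sys
from h import *
a=[float(v) for v in sys.argv[1:]];mv(*a)
E
python3 q.py .5676 -.153 .42 -31
```

```text
at [ 0.5678 -0.1518  0.4197] yaw -4.2 -> -31.0 shift [-0.0016 -0.0002 -0.0004] turn [-1.000e-04 -3.000e-04  2.979e-01] grip 0.085 0.0 t 2.15 j [-0.28  0.39  0.63  1.71 -0.25  1.12  0.35] F [ 0.3  0.4 -0.2]
```

Call:
play_rows(
  commands=[
    [85,[-0.002,0,0],[0,0,0.298]],
    [85,[-0.002,0,0],[0,0,0.298]],
    [85,[-0.002,0,0],[0,0,0.298]],
    [85,[-0.002,0,0],[0,0,0.298]],
  ],
)

```text
t: 2.65
eef_pos: [0.5678, -0.1534, 0.4199]
tool_rot: [-0.0, 0.87, 0.493, 0.0]
wrist_force: [-0.6, 0.1, 0.1]
grip_width: 0.0849
grasp_force: 0.0
```

```bash
python3 - <<'E'
from h import *
d=snap('wrist','w1');p,c=cloud(d)
k=near(p,(.5676,-.153),.058,.14,.156);print('packet',k.sum(),rect(p[k]),np.median(p[k],0))
k=near(p,(.5745,-.1475),.1,.08,.099);print('pan',circ(p[k]),np.median(p[k,2]),k.sum())
mv(.5676,-.153,.28,-31)
E
```

```text
packet 9178 ((569.81982421875, -152.9179229736328), (89.6641845703125, 61.330322265625), 59.47834014892578) [ 0.57144089 -0.14933374  0.14938299]
pan ((575.6339721679688, -148.5445556640625), 80.87611389160156) 0.08956779086407368 15591
at [ 0.5678 -0.1536  0.4198] yaw -30.9 -> -31.0 shift [ 0.0005 -0.0006  0.1864] turn [ 0.     -0.0002  0.0012] grip 0.0851 0.0 t 2.7 j [-0.35  0.41  0.73  1.71 -0.3   1.13 -0.07] F [0.6 0.4 0.5]
```

View pics/w1.png

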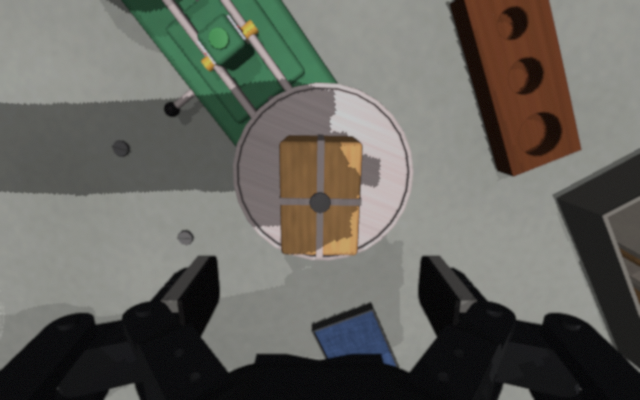

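The wrist view shows the packet squared to the fingers, with the seal at (320,203), and the pan around it at (323,172). I'll descend and grip.

Call:
play_rows(
  commands=[
    [85,[0,0.001,0.06],[0,0,0]],
    [85,[0,0.001,0.12],[0,0,0]],
    [85,[0,0.001,0.16],[0,0,0]],
    [85,[0,0.001,0.185],[0,0,0]],
    [85,[0,0.001,0.197],[0,0,0]],
    [85,[0,0.001,0.197],[0,0,0]],
    [56,[0,0.001,0.197],[0,0,0]],
    [56,[0,0.001,0.197],[0,0,0]],
    [56,[0,0.001,0.197],[0,0,0]],
    [50,[0,0.001,0.197],[0,0,0]],
    [50,[0,0.001,0.197],[0,0,0]],
    [50,[0,0.001,0.197],[0,0,0]],
  ],
  newtons=40,
)

```text
t: 4.2
eef_pos: [0.5687, -0.1549, 0.273]
tool_rot: [0.0, 0.871, 0.492, 0.001]
wrist_force: [-2.0, 0.1, 6.6]
grip_width: 0.0593
grasp_force: 43.1
```

Call:
play_rows(
  commands=[
    [50,[0,0,-0.015],[0,0,0]],
    [50,[0,0,-0.04],[0,0,0]],
    [50,[0,0,-0.09],[0,0,0]],
    [50,[0,0,-0.14],[0,0,0]],
    [50,[0,0,-0.18],[0,0,0]],
    [50,[0,0,-0.2],[0,0,0]],
    [50,[0,0,-0.2],[0,0,0]],
  ],
)

```text
t: 5.08
eef_pos: [0.5684, -0.1548, 0.4227]
tool_rot: [0.0, 0.871, 0.492, 0.001]
wrist_force: [0.1, -0.8, -7.4]
grip_width: 0.0595
grasp_force: 46.7
```

```bash
python3 q.py .486 .4165 .42 7
```

```text
at [ 0.5684 -0.1548  0.4227] yaw -31.1 -> 7.0 shift [ 0.5957 -0.4874  0.0035] turn [ 9.000e-04 -2.000e-04 -4.232e-01] grip 0.0595 46.7 t 5.08 j [-0.35  0.41  0.74  1.71 -0.3   1.14 -0.07] F [ 0.1 -0.8 -7.4]
```

Call:
play_rows(
  commands=[
    [50,[0.03,-0.024,0],[0,0,-0.02]],
    [50,[0.08,-0.065,0],[0,0,-0.057]],
    [50,[0.14,-0.115,0],[0,0,-0.1]],
    [50,[0.2,-0.164,0],[0,0,-0.142]],
    [50,[0.26,-0.213,0],[0,0,-0.185]],
    [50,[0.32,-0.262,0],[0,0,-0.227]],
    [50,[0.38,-0.311,0],[0,0,-0.27]],
    [50,[0.44,-0.36,0],[0,0,-0.313]],
    [50,[0.5,-0.409,0.002],[0,0,-0.355]],
    [50,[0.55,-0.45,0.003],[0,0,-0.39]],
    [50,[0.585,-0.479,0.0035],[0,0,-0.416]],
    [50,[0.5957,-0.4874,0.0035],[0,0,-0.423]],
    [50,[0.5957,-0.4874,0.0035],[0,0,-0.423]],
    [50,[0.5957,-0.4874,0.0035],[0,0,-0.423]],
  ],
)

```text
t: 6.82
eef_pos: [0.4867, 0.4152, 0.419]
tool_rot: [0.0, 0.664, 0.748, -0.0]
wrist_force: [-0.7, -0.8, -6.2]
grip_width: 0.0595
grasp_force: 46.6
```

```bash
python3 - <<'E'
from h import *
d=snap('wrist','w2');p,c=cloud(d)
k=near(p,(.486,.4165),.085,.043,.058);print('maple',k.sum(),rect(p[k]),np.median(p[k],0))
m=near(p,(.486,.4165),.07,.15,.3);z=p[m,2]
d=snap('side','s2');p,c=cloud(d)
k=near(p,(.486,.4165),.1,.12,.32);print(np.percentile(p[k,2],[0,1,5,50,99]))
d=snap('top','t2');p,c=cloud(d);k=near(p,(.486,.4165),.06,.28,.305);print(rect(p[k]))
mv(.486,.4165,.243,7)
E
```

```text
maple 4946 ((484.017578125, 455.02081298828125), (115.49037170410156, 42.03339767456055), 6.798155784606934) [0.48314434 0.45551241 0.05128879]
[0.23240807 0.23626377 0.24043109 0.28840993 0.31952281]
((484.97625732421875, 396.53118896484375), (117.5890884399414, 48.52540969848633), 0.2624831199645996)
at [0.4865 0.4156 0.4194] yaw 6.9 -> 7.0 shift [ 0.0013 -0.0005  0.2352] turn [ 0.      0.0001 -0.0012] grip 0.0595 46.6 t 6.97 j [-1.06  0.46  0.42  1.57 -0.2   1.16 -0.48] F [-0.4 -0.2 -6.6]
```

View pics/w2.png

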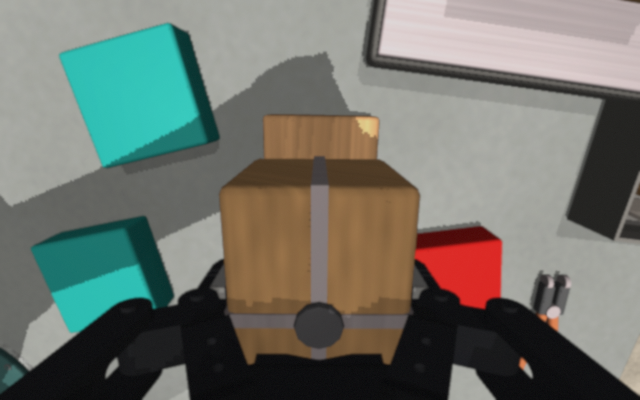

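The wrist view shows the packet held square, with the seal at (319,325) and the maple block aligned beneath it at (320,137). I'll lower it.

Call:
play_rows(
  commands=[
    [50,[0.001,0,0.04],[0,0,0]],
    [50,[0.001,0,0.1],[0,0,0]],
    [50,[0.001,0,0.16],[0,0,0]],
    [50,[0.001,0,0.2],[0,0,0]],
    [50,[0.001,0,0.225],[0,0,0]],
    [50,[0.001,0,0.235],[0,0,0]],
    [50,[0.001,0,0.24],[0,0,0]],
    [50,[0.001,0,0.2425],[0,0,0]],
    [50,[0.001,0,0.2425],[0,0,0]],
  ],
)

```text
t: 8.1
eef_pos: [0.4862, 0.4174, 0.238]
tool_rot: [0.0, 0.663, 0.749, 0.0]
wrist_force: [-0.0, 0.4, -6.9]
grip_width: 0.0597
grasp_force: 46.4
```

Not in contact yet. I'll lower it in 1 mm steps.

Call:
play_rows(
  commands=[
    [50,[0,0,0.0013],[0,0,0]],
    [50,[0,0,0.0026],[0,0,0]],
    [50,[0,0,0.0026],[0,0,0]],
  ],
)

```text
t: 8.48
eef_pos: [0.486, 0.4173, 0.2354]
tool_rot: [0.0, 0.663, 0.749, -0.0]
wrist_force: [-0.4, -0.0, -7.1]
grip_width: 0.0597
grasp_force: 46.4
```

Call:
play_rows(
  commands=[
    [50,[0,0,0.0013],[0,0,0]],
    [50,[0,0,0.0026],[0,0,0]],
    [50,[0,0,0.0026],[0,0,0]],
  ],
)

```text
t: 8.85
eef_pos: [0.4862, 0.4172, 0.235]
tool_rot: [-0.0, 0.663, 0.749, 0.0]
wrist_force: [-9.6, -8.0, 18.6]
grip_width: 0.0597
grasp_force: 49.1
```

Call:
play_rows(
  commands=[
    [50,[0,0,-0.0013],[0,0,0]],
    [62,[0,0,-0.0013],[0,0,0]],
    [66,[0,0,-0.0013],[0,0,0]],
    [75,[0,0,-0.0013],[0,0,0]],
    [85,[0,0,-0.0013],[0,0,0]],
    [85,[0,0,-0.0013],[0,0,0]],
    [85,[0,0,-0.0013],[0,0,0]],
    [85,[0,0,-0.03],[0,0,0]],
    [85,[0,0,-0.09],[0,0,0]],
    [85,[0,0,-0.16],[0,0,0]],
    [85,[0,0,-0.24],[0,0,0]],
    [85,[0,0,-0.24],[0,0,0]],
  ],
)

```text
t: 10.35
eef_pos: [0.4868, 0.4171, 0.4201]
tool_rot: [0.0, 0.663, 0.749, 0.004]
wrist_force: [-0.3, 0.1, -1.2]
grip_width: 0.0848
grasp_force: 0.0
```

```bash
python3 - <<'E'
from h import *
d=snap('wrist','w3');p,c=cloud(d)
k=near(p,(.486,.4165),.06,.10,.118);print('packet',k.sum(),rect(p[k]),np.percentile(p[k,2],[5,50,95]))
d=snap('top','t3');p,c=cloud(d)
k=near(p,(.486,.4165),.06,.10,.118);print('packet top',k.sum(),rect(p[k]),np.percentile(p[k,2],[5,50,95]))
mv(.55,.1308,.40,-57)
E
```

```text
packet 7045 ((486.1783752441406, 419.3793640136719), (60.7665901184082, 89.409912109375), 7.190493583679199) [0.10991727 0.11138287 0.11295843]
packet top 776 ((484.43609619140625, 419.84075927734375), (61.325828552246094, 91.36656951904297), 5.825588703155518) [0.10499218 0.1094071  0.11287737]
at [0.486  0.417  0.4152] yaw 7.0 -> -57.0 shift [-0.3892  0.0384  0.0198] turn [ 3.000e-04 -1.200e-03  7.108e-01] grip 0.0849 0.0 t 10.45 j [-1.06  0.46  0.42  1.57 -0.2   1.15 -0.48] F [-0.3  0.4  0.1]
```

Call:
play_rows(
  commands=[
    [85,[-0.05,0.005,0],[0,0,0.09]],
    [85,[-0.12,0.012,0],[0,0,0.2]],
    [85,[-0.19,0.019,0.01],[0,0,0.3]],
    [85,[-0.26,0.026,0.02],[0,0,0.42]],
    [85,[-0.33,0.033,0.02],[0,0,0.53]],
    [85,[-0.38,0.038,0.02],[0,0,0.64]],
    [85,[-0.389,0.038,0.02],[0,0,0.711]],
    [85,[-0.389,0.038,0.02],[0,0,0.711]],
    [60,[-0.389,0.038,0.02],[0,0,0.711]],
    [60,[-0.389,0.038,0.02],[0,0,0.711]],
  ],
)

```text
t: 11.7
eef_pos: [0.5496, 0.1318, 0.3984]
tool_rot: [-0.0, 0.959, 0.285, -0.0]
wrist_force: [-0.2, 0.4, 0.2]
grip_width: 0.0601
grasp_force: 0.0
```

```bash
python3 - <<'E'
from h import *
d=snap('wrist','w4');p,c=cloud(d)
k=near(p,(.55,.131),.1,.08,.099);print('pan',circ(p[k]),np.median(p[k,2]))
for n,c0,zb,zt in(('big',(.550,.1305),.13,.15),('small',(.590,.1588),.11,.124),('mid',(.5085,.1055),.118,.135)):
    k=near(p,c0,.028,zb-.006,zb+.006);print(n,'body',k.sum(),circ(p[k]))
    k=near(p,c0,.028,zt-.005,zt+.006);print(n,'knob',k.sum(),circ(p[k]),np.median(p[k,2]))
mv(.55,.1308,.40,-57)
E
```

```text
pan ((550.8834228515625, 130.33193969726562), 81.05733489990234) 0.08954267278746106
big body 1177 ((550.0723266601562, 130.63150024414062), 20.02312660217285)
big knob 992 ((550.0179443359375, 130.5841064453125), 12.396302223205566) 0.15088629525082164
small body 449 ((592.3947143554688, 160.40528869628906), 11.858799934387207)
small knob 321 ((592.41552734375, 160.5184783935547), 7.203917503356934) 0.12449495061988064
mid body 607 ((508.8631286621094, 105.34745025634766), 14.905492782592773)
mid knob 438 ((508.90423583984375, 105.35493469238281), 9.208614349365234) 0.13556300319897943
at [0.5496 0.1317 0.3984] yaw -56.9 -> -57.0 shift [-0.0002  0.0012 -0.0021] turn [-0.0001  0.0001  0.0011] grip 0.0603 0.0 t 11.75 j [-0.87  0.39  0.74  1.79 -0.3   1.07 -1.02] F [-0.1 -0.1 -0.3]
```

View pics/w4.png

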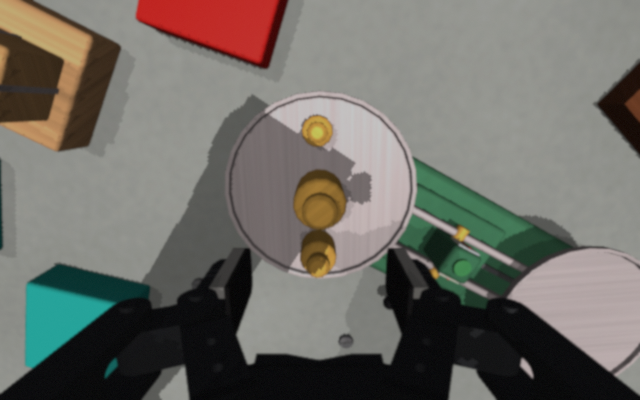

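The wrist view shows the row aligned with the tool x axis: small (317,130), big (320,205), middle (318,255), with the fingers on both sides of it. Grip the biggest first.

Call:
play_rows(
  commands=[
    [60,[0,0.0014,0.05],[0,0,0]],
    [60,[0,0.0014,0.11],[0,0,0]],
    [60,[0,0.0014,0.15],[0,0,0]],
    [60,[0,0.0014,0.168],[0,0,0]],
    [60,[0,0.0014,0.174],[0,0,0]],
    [60,[0,0.0014,0.174],[0,0,0]],
    [44,[0,0.0014,0.174],[0,0,0]],
    [38,[0,0.0014,0.174],[0,0,0]],
    [32,[0,0.0014,0.174],[0,0,0]],
    [32,[0,0.0014,0.174],[0,0,0]],
    [32,[0,0.0014,0.174],[0,0,0]],
  ],
  newtons=35,
)

```text
t: 13.12
eef_pos: [0.5506, 0.1304, 0.2691]
tool_rot: [-0.0, 0.959, 0.284, 0.001]
wrist_force: [-3.2, 1.2, 8.9]
grip_width: 0.0386
grasp_force: 34.3
```

```bash
python3 q.py .5752 -.148 .36 -57
```

```text
at [0.5506 0.1304 0.2691] yaw -57.0 -> -57.0 shift [-0.1745  0.3292 -0.1215] turn [-0.0001 -0.0009 -0.    ] grip 0.0386 34.3 t 13.12 j [-0.78  0.56  0.64  1.89 -0.45  0.83 -0.9 ] F [-3.2  1.2  8.9]
```

Call:
play_rows(
  commands=[
    [32,[0,0,-0.015],[0,0,0]],
    [32,[0,0,-0.05],[0,0,0]],
    [32,[0,0,-0.095],[0,0,0]],
    [32,[-0.01,0.019,-0.121],[0,0,0]],
    [32,[-0.03,0.057,-0.121],[0,0,0]],
    [32,[-0.06,0.113,-0.121],[0,0,0]],
    [32,[-0.09,0.17,-0.121],[0,0,0]],
    [32,[-0.12,0.226,-0.121],[0,0,0]],
    [32,[-0.15,0.283,-0.121],[0,0,0]],
    [32,[-0.168,0.317,-0.121],[0,0,0]],
    [32,[-0.1745,0.3292,-0.121],[0,0,0]],
    [32,[-0.1745,0.3292,-0.121],[0,0,0]],
    [32,[-0.1745,0.3292,-0.1],[0,0,0]],
    [32,[-0.1745,0.3292,-0.06],[0,0,0]],
    [32,[-0.1745,0.3292,-0.03],[0,0,0]],
    [32,[-0.1745,0.3292,-0.01],[0,0,0]],
    [32,[-0.1745,0.3292,-0.007],[0,0,0]],
    [32,[-0.1745,0.3292,-0.007],[0,0,0]],
  ],
)

```text
t: 15.38
eef_pos: [0.5752, -0.148, 0.2737]
tool_rot: [0.0, 0.959, 0.284, 0.0]
wrist_force: [0.5, -0.1, -4.8]
grip_width: 0.0393
grasp_force: 36.5
```

```bash
python3 q.py .5752 -.148 .2695 -57
```

```text
at [ 0.5752 -0.148   0.2737] yaw -57.0 -> -57.0 shift [0.     0.     0.0056] turn [ 0.0003 -0.0002 -0.    ] grip 0.0393 36.5 t 15.38 j [-0.3   0.61  0.67  1.82 -0.48  0.88 -0.4 ] F [ 0.5 -0.1 -4.8]
```

Call:
play_rows(
  commands=[
    [32,[0,0,0.0015],[0,0,0]],
    [32,[0,0,0.003],[0,0,0]],
    [32,[0,0,0.0045],[0,0,0]],
    [32,[0,0,0.0045],[0,0,0]],
  ],
)

```text
t: 15.88
eef_pos: [0.575, -0.1481, 0.2699]
tool_rot: [0.0, 0.959, 0.284, -0.0]
wrist_force: [0.4, 0.1, -5.2]
grip_width: 0.039
grasp_force: 36.5
```

Call:
play_rows(
  commands=[
    [32,[0,0,0.0013],[0,0,0]],
    [32,[0,0,0.0026],[0,0,0]],
    [32,[0,0,0.0026],[0,0,0]],
  ],
)

```text
t: 16.25
eef_pos: [0.575, -0.1483, 0.2691]
tool_rot: [-0.0, 0.959, 0.284, 0.0]
wrist_force: [-8.9, 3.8, 17.3]
grip_width: 0.039
grasp_force: 38.8
```

Call:
play_rows(
  commands=[
    [32,[0,0,-0.0013],[0,0,0]],
    [42,[0,0,-0.0013],[0,0,0]],
    [50,[0,0,-0.0013],[0,0,0]],
    [60,[0,0,-0.0013],[0,0,0]],
    [60,[0,0,-0.0013],[0,0,0]],
    [60,[0,0,-0.02],[0,0,0]],
    [60,[0,0,-0.07],[0,0,0]],
    [60,[0,0,-0.13],[0,0,0]],
    [60,[0,0,-0.17],[0,0,0]],
    [60,[0,0,-0.17],[0,0,0]],
  ],
)

```text
t: 17.5
eef_pos: [0.5752, -0.1485, 0.3985]
tool_rot: [0.001, 0.959, 0.284, 0.002]
wrist_force: [0.2, 0.2, -0.9]
grip_width: 0.0599
grasp_force: 0.0
```

```bash
python3 - <<'E'
from h import *
d=snap('wrist','w5');p,c=cloud(d)
k=near(p,(.5752,-.148),.1,.08,.099);print('pan',circ(p[k]))
for zb in (.13,.15):
    k=near(p,(.575,-.148),.028,zb-.006,zb+.006);print(circ(p[k]),np.median(p[k,2]))
mv(.5087,.1054,.36,-57)
E
```

```text
pan ((575.597412109375, -148.85028076171875), 81.14518737792969)
((574.768310546875, -148.9651336669922), 19.99894905090332) 0.13149312470002492
((574.9069213867188, -148.90626525878906), 12.363847732543945) 0.15080086978071694
at [ 0.575  -0.1482  0.3968] yaw -57.0 -> -57.0 shift [ 0.1099 -0.3317  0.0489] turn [ 0.0007 -0.0011 -0.0002] grip 0.0599 0.0 t 17.55 j [-0.38  0.46  0.77  1.72 -0.36  1.1  -0.49] F [-0.7  0.3 -0.9]
```

Call:
play_rows(
  commands=[
    [50,[0.02,-0.06,0],[0,0,0]],
    [50,[0.045,-0.136,0],[0,0,0]],
    [50,[0.07,-0.211,0],[0,0,0]],
    [50,[0.095,-0.287,0],[0,0,0]],
    [50,[0.11,-0.332,0.02],[0,0,0]],
    [50,[0.11,-0.332,0.04],[0,0,0]],
    [50,[0.11,-0.332,0.06],[0,0,0]],
    [50,[0.11,-0.332,0.08],[0,0,0]],
    [50,[0.11,-0.332,0.08],[0,0,0]],
  ],
  newtons=25,
)

```text
t: 18.68
eef_pos: [0.5086, 0.1048, 0.3343]
tool_rot: [0.0, 0.959, 0.283, -0.001]
wrist_force: [0.6, 0.3, -0.3]
grip_width: 0.0498
grasp_force: 0.0
```

```bash
python3 q.py .5088 .1054 .268 -57
```

```text
at [0.5086 0.1048 0.3343] yaw -57.1 -> -57.0 shift [ 0.0009 -0.0006  0.0884] turn [ 0.0001  0.0014 -0.0013] grip 0.0498 0.0 t 18.68 j [-0.85  0.39  0.72  1.96 -0.32  0.91 -0.96] F [ 0.6  0.3 -0.3]
```

Call:
play_rows(
  commands=[
    [50,[0.001,0,0.04],[0,0,0]],
    [50,[0.001,0,0.07],[0,0,0]],
    [50,[0.001,0,0.084],[0,0,0]],
    [50,[0.001,0,0.0884],[0,0,0]],
    [50,[0.001,0,0.0884],[0,0,0]],
    [36,[0.001,0,0.0884],[0,0,0]],
    [28,[0.001,0,0.0884],[0,0,0]],
    [22,[0.001,0,0.0884],[0,0,0]],
    [22,[0.001,0,0.0884],[0,0,0]],
    [22,[0.001,0,0.0884],[0,0,0]],
  ],
  newtons=25,
)

```text
t: 19.92
eef_pos: [0.5094, 0.1062, 0.2698]
tool_rot: [-0.0, 0.959, 0.284, 0.0]
wrist_force: [-2.4, -0.0, 7.3]
grip_width: 0.029
grasp_force: 24.1
```

```bash
python3 q.py .533 -.1755 .38 -57
```

```text
at [0.5094 0.1062 0.2698] yaw -57.0 -> -57.0 shift [-0.178   0.3321 -0.1471] turn [-0.0001 -0.0006 -0.0001] grip 0.029 24.1 t 19.93 j [-0.79  0.49  0.65  2.   -0.42  0.78 -0.89] F [-2.4 -0.   7.3]
```

Call:
play_rows(
  commands=[
    [22,[0,0,-0.015],[0,0,0]],
    [22,[0,0,-0.05],[0,0,0]],
    [22,[0,0,-0.1],[0,0,0]],
    [22,[-0.01,0.019,-0.14],[0,0,0]],
    [22,[-0.03,0.056,-0.147],[0,0,0]],
    [22,[-0.06,0.112,-0.147],[0,0,0]],
    [22,[-0.09,0.168,-0.147],[0,0,0]],
    [22,[-0.12,0.224,-0.147],[0,0,0]],
    [22,[-0.15,0.28,-0.147],[0,0,0]],
    [22,[-0.17,0.317,-0.147],[0,0,0]],
    [22,[-0.178,0.332,-0.147],[0,0,0]],
    [22,[-0.178,0.332,-0.147],[0,0,0]],
    [22,[-0.178,0.332,-0.12],[0,0,0]],
    [22,[-0.178,0.332,-0.07],[0,0,0]],
    [22,[-0.178,0.332,-0.03],[0,0,0]],
    [22,[-0.178,0.332,-0.01],[0,0,0]],
    [22,[-0.178,0.332,-0.006],[0,0,0]],
    [22,[-0.178,0.332,-0.006],[0,0,0]],
  ],
)

```text
t: 22.18
eef_pos: [0.5331, -0.1753, 0.2745]
tool_rot: [0.0, 0.959, 0.284, 0.0]
wrist_force: [0.5, 0.4, -2.1]
grip_width: 0.0287
grasp_force: 25.2
```

```bash
python3 q.py .533 -.1755 .2695 -57
```

```text
at [ 0.5331 -0.1753  0.2745] yaw -57.0 -> -57.0 shift [-0.0003  0.0001  0.0067] turn [ 0.0004 -0.0005  0.    ] grip 0.0287 25.2 t 22.18 j [-0.28  0.57  0.71  1.9  -0.48  0.85 -0.32] F [ 0.5  0.4 -2.1]
```

Call:
play_rows(
  commands=[
    [22,[0,0,0.002],[0,0,0]],
    [22,[0,0,0.004],[0,0,0]],
    [22,[0,0,0.0055],[0,0,0]],
    [22,[0,0,0.0068],[0,0,0]],
    [22,[0,0,0.0068],[0,0,0]],
  ],
)

```text
t: 22.8
eef_pos: [0.5329, -0.1756, 0.2698]
tool_rot: [-0.0, 0.959, 0.284, 0.0]
wrist_force: [-9.3, 4.3, 23.5]
grip_width: 0.029
grasp_force: 27.7
```

Contact. I'll release, rise and go to the small weight.

Call:
play_rows(
  commands=[
    [22,[0,0,-0.001],[0,0,0]],
    [32,[0,0,-0.001],[0,0,0]],
    [38,[0,0,-0.001],[0,0,0]],
    [46,[0,0,-0.001],[0,0,0]],
    [46,[0,0,-0.001],[0,0,0]],
    [46,[0,0,-0.02],[0,0,0]],
    [46,[0,0,-0.07],[0,0,0]],
    [46,[0,0,-0.13],[0,0,0]],
    [46,[0,0,-0.17],[0,0,0]],
    [46,[0,0,-0.17],[0,0,0]],
  ],
)

```text
t: 24.05
eef_pos: [0.533, -0.1758, 0.3989]
tool_rot: [0.001, 0.959, 0.284, 0.002]
wrist_force: [1.0, 0.1, -0.5]
grip_width: 0.046
grasp_force: 0.0
```

```bash
python3 - <<'E'
from h import *
d=snap('wrist','w6');p,c=cloud(d)
k=near(p,(.5333,-.176),.026,.112,.124);print('mid',circ(p[k]));k=near(p,(.5748,-.1489),.028,.145,.157);print('big',circ(p[k]))
mv(.5922,.1604,.34,-57)
E
```

```text
mid ((532.0889892578125, -176.6997528076172), 14.975845336914062)
big ((574.7216796875, -149.02267456054688), 12.323305130004883)
at [ 0.5328 -0.1755  0.3974] yaw -57.0 -> -57.0 shift [ 0.3102 -0.3326  0.0767] turn [ 0.0007 -0.0011 -0.0001] grip 0.0462 0.0 t 24.1 j [-0.38  0.4   0.82  1.81 -0.33  1.07 -0.43] F [-0.1  0.  -0.6]
```

Call:
play_rows(
  commands=[
    [46,[0.04,-0.043,0],[0,0,0]],
    [46,[0.09,-0.097,0],[0,0,0]],
    [46,[0.14,-0.15,0],[0,0,0]],
    [46,[0.19,-0.204,0],[0,0,0]],
    [46,[0.24,-0.257,0.01],[0,0,0]],
    [46,[0.285,-0.306,0.03],[0,0,0]],
    [46,[0.31,-0.3326,0.06],[0,0,0]],
    [46,[0.31,-0.3326,0.0767],[0,0,0]],
    [46,[0.31,-0.3326,0.0767],[0,0,0]],
    [46,[0.31,-0.3326,0.0767],[0,0,0]],
  ],
  newtons=20,
)

```text
t: 25.35
eef_pos: [0.5922, 0.1592, 0.3392]
tool_rot: [0.0, 0.959, 0.283, 0.0]
wrist_force: [-0.5, -0.1, 0.0]
grip_width: 0.0462
grasp_force: 0.0
```

```bash
python3 q.py .5923 .1604 .267 -57
```

```text
at [0.5922 0.1592 0.3392] yaw -57.1 -> -57.0 shift [ 0.0009 -0.0014  0.0963] turn [ 0.0003 -0.0003 -0.0012] grip 0.0462 0.0 t 25.35 j [-0.82  0.55  0.7   1.72 -0.41  1.01 -0.97] F [-0.5 -0.1  0. ]
```

Call:
play_rows(
  commands=[
    [46,[0.001,-0.0007,0.04],[0,0,0]],
    [46,[0.001,-0.0007,0.075],[0,0,0]],
    [46,[0.001,-0.0007,0.092],[0,0,0]],
    [46,[0.001,-0.0007,0.0965],[0,0,0]],
    [46,[0.001,-0.0007,0.0965],[0,0,0]],
    [30,[0.001,-0.0007,0.0965],[0,0,0]],
    [22,[0.001,-0.0007,0.0965],[0,0,0]],
    [16,[0.001,-0.0007,0.0965],[0,0,0]],
    [16,[0.001,-0.0007,0.0965],[0,0,0]],
    [16,[0.001,-0.0007,0.0965],[0,0,0]],
  ],
  newtons=20,
)

```text
t: 26.6
eef_pos: [0.5926, 0.1613, 0.267]
tool_rot: [-0.0, 0.959, 0.284, 0.0]
wrist_force: [-2.2, 1.0, 5.3]
grip_width: 0.0228
grasp_force: 19.3
```

```bash
python3 q.py .6165 -.1215 .38 -57
```

```text
at [0.5926 0.1613 0.267 ] yaw -57.0 -> -57.0 shift [-0.1784  0.3336 -0.1508] turn [ 0.0001 -0.0006 -0.0001] grip 0.0228 19.3 t 26.6 j [-0.78  0.64  0.64  1.77 -0.48  0.89 -0.92] F [-2.2  1.   5.3]
```

Call:
play_rows(
  commands=[
    [16,[0,0,-0.015],[0,0,0]],
    [16,[0,0,-0.05],[0,0,0]],
    [16,[0,0,-0.1],[0,0,0]],
    [16,[-0.01,0.019,-0.14],[0,0,0]],
    [16,[-0.03,0.056,-0.15],[0,0,0]],
    [16,[-0.06,0.112,-0.15],[0,0,0]],
    [16,[-0.09,0.168,-0.15],[0,0,0]],
    [16,[-0.12,0.224,-0.15],[0,0,0]],
    [16,[-0.15,0.28,-0.15],[0,0,0]],
    [16,[-0.17,0.318,-0.15],[0,0,0]],
    [16,[-0.178,0.3335,-0.15],[0,0,0]],
    [16,[-0.178,0.3335,-0.15],[0,0,0]],
    [16,[-0.178,0.3335,-0.12],[0,0,0]],
    [16,[-0.178,0.3335,-0.07],[0,0,0]],
    [16,[-0.178,0.3335,-0.03],[0,0,0]],
    [16,[-0.178,0.3335,-0.01],[0,0,0]],
    [16,[-0.178,0.3335,-0.006],[0,0,0]],
    [16,[-0.178,0.3335,-0.006],[0,0,0]],
  ],
)

```text
t: 28.85
eef_pos: [0.6169, -0.121, 0.2716]
tool_rot: [0.0, 0.959, 0.284, 0.0]
wrist_force: [0.4, 0.2, -0.8]
grip_width: 0.023
grasp_force: 19.9
```

```bash
python3 q.py .6165 -.1215 .267 -57
```

```text
at [ 0.6169 -0.121   0.2716] yaw -57.0 -> -57.0 shift [-0.0008  0.0002  0.0061] turn [ 0.0004 -0.0005  0.0001] grip 0.023 19.9 t 28.85 j [-0.33  0.67  0.67  1.73 -0.5   0.92 -0.45] F [ 0.4  0.2 -0.8]
```

Call:
play_rows(
  commands=[
    [16,[0,0,0.002],[0,0,0]],
    [16,[0,0,0.004],[0,0,0]],
    [16,[0,0,0.0052],[0,0,0]],
    [16,[0,0,0.0064],[0,0,0]],
    [16,[0,0,0.0064],[0,0,0]],
  ],
)

```text
t: 29.48
eef_pos: [0.6166, -0.1214, 0.2669]
tool_rot: [-0.0, 0.959, 0.284, 0.0]
wrist_force: [-6.2, 2.7, 15.4]
grip_width: 0.0231
grasp_force: 21.4
```

Call:
play_rows(
  commands=[
    [16,[0,0,-0.001],[0,0,0]],
    [26,[0,0,-0.001],[0,0,0]],
    [34,[0,0,-0.001],[0,0,0]],
    [44,[0,0,-0.001],[0,0,0]],
    [44,[0,0,-0.001],[0,0,0]],
    [44,[0,0,-0.02],[0,0,0]],
    [44,[0,0,-0.07],[0,0,0]],
    [44,[0,0,-0.13],[0,0,0]],
    [44,[0,0,-0.19],[0,0,0]],
    [44,[0,0,-0.19],[0,0,0]],
  ],
)

```text
t: 30.72
eef_pos: [0.6169, -0.1219, 0.4126]
tool_rot: [0.001, 0.959, 0.284, 0.003]
wrist_force: [-0.7, 0.1, -1.1]
grip_width: 0.0442
grasp_force: 0.0
```

```bash
python3 - <<'E'
from h import *
d=snap('wrist','w7');p,c=cloud(d)
for n,c0,z in(('small',(.6168,-.1214),.110),('mid',(.532,-.1767),.118),('big',(.5748,-.1489),.130)):
    k=near(p,c0,.026,z-.005,z+.006);print(n,circ(p[k]),np.median(p[k,2]))
k=near(p,(.5752,-.148),.1,.08,.099);print('pan',circ(p[k]))
mv(.486,.4185,.41,7)
E
```

```text
small ((616.571044921875, -122.04023742675781), 11.823351860046387) 0.11108051059435894
mid ((532.5390014648438, -176.2729034423828), 14.849710464477539) 0.11943661979780879
big ((575.0455932617188, -148.7468719482422), 20.017667770385742) 0.13154182590520366
pan ((575.3030395507812, -148.51309204101562), 80.93440246582031)
at [ 0.6166 -0.1215  0.4104] yaw -57.0 -> 7.0 shift [ 2.459e-01 -6.987e-01  1.000e-04] turn [ 0.0018 -0.0009 -0.7113] grip 0.0437 0.0 t 30.77 j [-0.4   0.51  0.77  1.62 -0.38  1.16 -0.54] F [-0.9  0.5 -0.4]
```

View pics/w7.png

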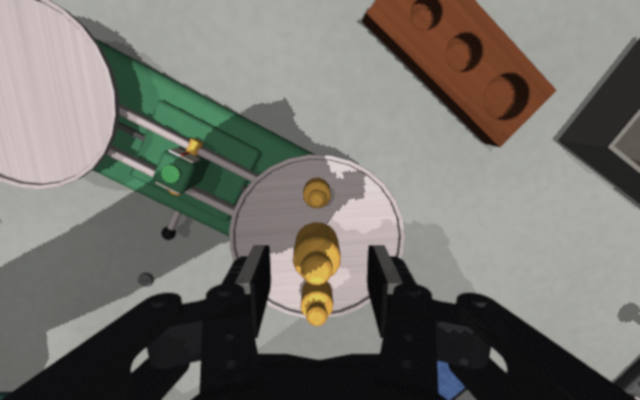

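All three weights stand upright on the packet's first pan: small (317,192), big (317,250), middle (317,300). The other pan at (40,100) is empty. Back to the packet.

Call:
play_rows(
  commands=[
    [85,[0.02,-0.056,0],[0,0,-0.057]],
    [85,[0.045,-0.13,0],[0,0,-0.13]],
    [85,[0.07,-0.2,0],[0,0,-0.2]],
    [85,[0.095,-0.27,0],[0,0,-0.275]],
    [85,[0.12,-0.34,0],[0,0,-0.347]],
    [85,[0.145,-0.41,0],[0,0,-0.42]],
    [85,[0.17,-0.48,0],[0,0,-0.49]],
    [85,[0.195,-0.555,0],[0,0,-0.565]],
    [85,[0.22,-0.625,0],[0,0,-0.636]],
    [85,[0.24,-0.68,0],[0,0,-0.69]],
    [85,[0.246,-0.6987,0],[0,0,-0.711]],
    [85,[0.246,-0.6987,0],[0,0,-0.711]],
    [85,[0.246,-0.6987,0],[0,0,-0.711]],
  ],
)

```text
t: 32.4
eef_pos: [0.4868, 0.4172, 0.4082]
tool_rot: [0.0, 0.664, 0.748, -0.0]
wrist_force: [1.4, -0.2, 0.5]
grip_width: 0.0851
grasp_force: 0.0
```

```bash
python3 - <<'E'
from h import *
d=snap('wrist','w8');p,c=cloud(d)
k=near(p,(.486,.419),.06,.10,.118);print('packet',k.sum(),rect(p[k]),np.median(p[k,2]))
mv(.486,.4185,.2355,7)
E
```

```text
packet 7661 ((486.08392333984375, 419.5699157714844), (61.29572296142578, 88.9453125), 6.119472026824951) 0.1113700972026293
at [0.4868 0.4172 0.4084] yaw 6.8 -> 7.0 shift [ 0.002  -0.0009  0.2305] turn [ 0.      0.0004 -0.0021] grip 0.0853 0.0 t 32.45 j [-1.05  0.47  0.41  1.58 -0.2   1.14 -0.48] F [-0.9 -0.  -0.7]
```

Call:
play_rows(
  commands=[
    [85,[0.0025,-0.0009,0.06],[0,0,0]],
    [85,[0.0025,-0.0009,0.12],[0,0,0]],
    [85,[0.0025,-0.0009,0.18],[0,0,0]],
    [85,[0.0025,-0.0009,0.215],[0,0,0]],
    [85,[0.0025,-0.0009,0.23],[0,0,0]],
    [85,[0.0025,-0.0009,0.23],[0,0,0]],
    [56,[0.0025,-0.0009,0.23],[0,0,0]],
    [56,[0.0025,-0.0009,0.23],[0,0,0]],
    [56,[0.0025,-0.0009,0.23],[0,0,0]],
    [50,[0.0025,-0.0009,0.23],[0,0,0]],
    [50,[0.0025,-0.0009,0.23],[0,0,0]],
    [50,[0.0025,-0.0009,0.23],[0,0,0]],
  ],
  newtons=40,
)

```text
t: 33.95
eef_pos: [0.4855, 0.4207, 0.2373]
tool_rot: [0.0, 0.663, 0.749, 0.001]
wrist_force: [-1.4, -2.2, 7.8]
grip_width: 0.0594
grasp_force: 43.6
```

```bash
python3 q.py .5505 .1298 .38 -16
```

```text
at [0.4855 0.4207 0.2373] yaw 7.0 -> -16.0 shift [-0.3952  0.0393 -0.1907] turn [ 0.0008 -0.0009  0.2552] grip 0.0594 43.6 t 33.95 j [-1.01  0.66  0.34  1.7  -0.29  0.83 -0.42] F [-1.4 -2.2  7.8]
```

Call:
play_rows(
  commands=[
    [50,[0,0,-0.015],[0,0,0]],
    [50,[0,0,-0.05],[0,0,0]],
    [50,[0,0,-0.1],[0,0,0]],
    [50,[0,0,-0.15],[0,0,0]],
    [50,[-0.02,0.002,-0.185],[0,0,0.013]],
    [50,[-0.06,0.006,-0.19],[0,0,0.039]],
    [50,[-0.12,0.012,-0.19],[0,0,0.078]],
    [50,[-0.18,0.018,-0.19],[0,0,0.116]],
    [50,[-0.24,0.024,-0.19],[0,0,0.155]],
    [50,[-0.3,0.03,-0.19],[0,0,0.194]],
    [50,[-0.35,0.035,-0.19],[0,0,0.226]],
    [50,[-0.385,0.038,-0.19],[0,0,0.249]],
    [50,[-0.394,0.039,-0.19],[0,0,0.255]],
    [50,[-0.394,0.039,-0.19],[0,0,0.255]],
    [50,[-0.394,0.039,-0.19],[0,0,0.255]],
  ],
)

```text
t: 35.83
eef_pos: [0.5499, 0.1318, 0.3782]
tool_rot: [-0.0, 0.798, 0.603, -0.0]
wrist_force: [-0.4, 0.4, -7.1]
grip_width: 0.0595
grasp_force: 46.2
```

```bash
python3 - <<'E'
from h import *
d=snap('wrist','w9');p,c=cloud(d)
k=near(p,(.5505,.1305),.07,.245,.262);print('packet',k.sum(),rect(p[k]),np.percentile(p[k,2],[2,50,98]))
mv(.5505,.1310,.2755,-16)
E
```

```text
packet 33263 ((553.81689453125, 144.28550720214844), (61.0845832824707, 122.99796295166016), 74.54573822021484) [0.24812724 0.25228116 0.26053024]
at [0.5499 0.1318 0.3782] yaw -15.9 -> -16.0 shift [-0.0008  0.0011  0.1369] turn [-0.0002 -0.      0.0014] grip 0.0596 46.2 t 35.88 j [-0.75  0.38  0.58  1.81 -0.24  1.02 -0.35] F [-0.7 -0.  -5.7]
```

Call:
play_rows(
  commands=[
    [50,[-0.0008,0.0008,0.03],[0,0,0]],
    [50,[-0.0008,0.0008,0.07],[0,0,0]],
    [50,[-0.0008,0.0008,0.105],[0,0,0]],
    [50,[-0.0008,0.0008,0.122],[0,0,0]],
    [50,[-0.0008,0.0008,0.129],[0,0,0]],
    [50,[-0.0008,0.0008,0.132],[0,0,0]],
    [50,[-0.0008,0.0008,0.132],[0,0,0]],
  ],
)

```text
t: 36.75
eef_pos: [0.5507, 0.1301, 0.28]
tool_rot: [0.0, 0.798, 0.602, 0.0]
wrist_force: [0.6, -0.1, -6.6]
grip_width: 0.0598
grasp_force: 46.0
```

```bash
python3 q.py .5505 .1310 .2755 -16
```

```text
at [0.5507 0.1301 0.28  ] yaw -16.0 -> -16.0 shift [ 0.0011 -0.0006  0.0059] turn [ 0.0004 -0.0003  0.0003] grip 0.0598 46.0 t 36.75 j [-0.69  0.51  0.52  1.88 -0.34  0.83 -0.28] F [ 0.6 -0.1 -6.6]
```

Call:
play_rows(
  commands=[
    [50,[0.001,0,0.0015],[0,0,0]],
    [50,[0.001,0,0.003],[0,0,0]],
    [50,[0.001,0,0.0045],[0,0,0]],
    [50,[0.001,0,0.0058],[0,0,0]],
    [50,[0.001,0,0.0058],[0,0,0]],
  ],
)

```text
t: 37.38
eef_pos: [0.5507, 0.1307, 0.2753]
tool_rot: [-0.0, 0.799, 0.602, 0.0]
wrist_force: [-4.5, -0.9, 2.1]
grip_width: 0.0598
grasp_force: 47.0
```

Call:
play_rows(
  commands=[
    [50,[0,0,0],[0,0,0]],
    [62,[0,0,0],[0,0,0]],
    [66,[0,0,0],[0,0,0]],
    [75,[0,0,0],[0,0,0]],
    [85,[0,0,0],[0,0,0]],
    [85,[0,0,0],[0,0,0]],
    [85,[0,0,-0.03],[0,0,0]],
    [85,[0,0,-0.09],[0,0,0]],
    [85,[0,0,-0.16],[0,0,0]],
    [85,[0,0,-0.2],[0,0,0]],
    [85,[0,0,-0.2],[0,0,0]],
  ],
)

```text
t: 38.75
eef_pos: [0.551, 0.1307, 0.4272]
tool_rot: [0.0, 0.798, 0.602, 0.002]
wrist_force: [0.2, 0.2, -0.4]
grip_width: 0.0851
grasp_force: 0.0
```

```bash
python3 - <<'E'
from h import *
d=snap('wrist','w10');p,c=cloud(d)
k=near(p,(.5505,.1305),.06,.14,.156);print('packet',k.sum(),rect(p[k]),np.percentile(p[k,2],[5,50,95]))
k=near(p,(.5505,.1305),.1,.08,.099);print('pan',circ(p[k]))
o=observe();print(o['t'],o['grasp_force'],o['wrist_force'])
d=snap('top','t10');im=d['img'][115:255,140:405,::-1];cv2.imwrite('pics/t10c.png',cv2.resize(im,None,fx=3,fy=3))
E
```

```text
packet 8625 ((550.6282348632812, 129.11117553710938), (89.71852111816406, 61.32511520385742), 72.93072509765625) [0.14788162 0.14937678 0.15096326]
pan ((551.1681518554688, 130.3739471435547), 80.91407012939453)
38.8 0.0 [-0.38699989 -0.0875367  -0.46059871]
```

View pics/w10.png

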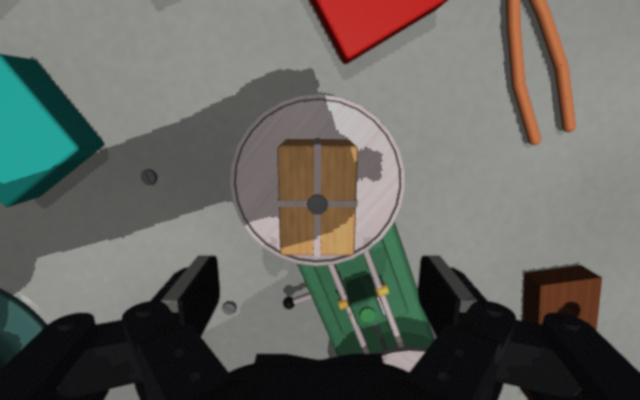

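View pics/t10c.png

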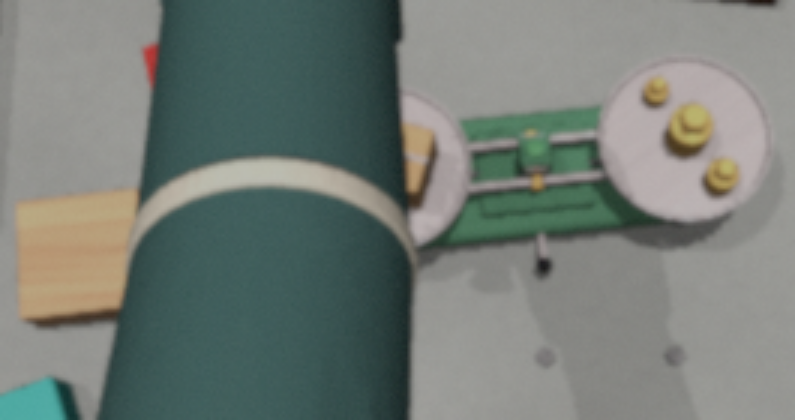

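The wrist view shows the packet flat in mid-pan, with the seal at (317,204). The top crop shows the weights upright at (655,90), (690,128) and (722,175), and seals at (545,357) and (675,355) undisturbed. Handing in.

```bash
python3 -c "
from h import *
print(finish_job())"
```

```text
the job is handed in; nothing more can be done
None
```

The loads are changed over and the job is handed in, with no verdict returned: the last pictures show the packet flat about 1.5 mm from the middle of its new pan, the three weights upright on the other pan with the biggest within 1 mm of the middle, and the seals untouched.

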